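Let the tube drum back to its empty row and lock the ratchet

ROBOT

A 6-joint arm with a two-finger parallel gripper is mounted at the origin on the work surface. World frame = base frame: x ahead of the robot, y to its left, z up, the work surface at z = 0. Lengths are in m, angles in rad, forces in N, time in s.
With the tool pointing down it reaches from about 0.275 to 0.975 m from the base axis. Payload 8.4 kg.
Tool frame: the origin (TCP) lies between the finger pads; the fingertips stand 19 mm ahead of it and the grasp point (between the pads) is the TCP; y points along the fingers, z is the direction in which the jaws open and shut, and the axes are right-handed (so a half turn about y gives the same grasp; the last joint's range is limited). The gripper opens to 92 mm and grips with 3 to 60 N. Pads are 20 mm wide; open, the fingers measure 128 mm over their backs; the gripper's body (75 mm by 189 mm) begins 69 mm behind the grasp point.
Start: joints at [-1.281, 0.353, 1.633, -0, 1.155, -0.002], TCP at [0.18, -0.599, 0.234] pointing down, gripper open.
Joint ranges: [-2.63, 2.63], [-0.92, 2.1], [0.06, 2.66], [-1.3, 4.44], [0, 2.69], [-3.02, 3.02]. Speed limits (rad/s): [2.22, 2.22, 2.79, 3.14, 3.14, 3.14].

INTERFACE

Orientations are given as a rotation vector (axis times angle).
In Python, from cell import * gives the robot as it stands.
- The arm moves only by the tool arm_command, never from a script. Its argument "series" is text: rows parted by semicolons, each of 7 numbers parted by spaces: the turn, a rotation vector about the tool's x, y, z in degrees, then the shift along the tool's x, y, z in mm, then the finger opening in mm, from 0 to 91.9. A call has 1 to 12 rows; each row shifts and turns the commanded pose from where the row before left it, along the tool's axes as they then stand; what a row does not reach is not made up. A row lasts 1/12 s, in which the tool goes at most 41.7 mm and 7.16 degrees, less where a joint would pass 70% of its speed; a pose out of reach is approached as far as the arm can. A call with a gripper value outside its range is refused whole. The fingers move at their own pace and stop on an object; "grip_force" is the grip in N (left out, the last holds). Time passes only in rows, so rows that do not move let the fingers close. It gives the time, the measured TCP pose, the force and the opening at its end, in the units of the state.
- read_state(): the state, without advancing time (a new reading comes with each control period).
- camera(name): name is "scene" or "top" or "wrist"; returns the picture (420x560x3 uint8, red, green, blue); there is no depth.
- calibration(name): a dict with "fx", "fy", "cx", "cy" (pixels), "view" (4x4, takes a point from world to camera coordinates); the wrist camera has in their place "tool_from_camera" (4x4, takes a point from camera to tool coordinates, whose origin is the TCP and whose axes are the tool frame's). Camera axes: x right, y up, looking along -z (the intrinsics and any distortion apply to the point x, -y, -z); pixel columns grow to the right and rows downward; lengths in m; the calibration is good to about 2 mm. A picture is of the moment at which its call begins: read the wrist's pose just before it. calibration takes no time and is no camera call.
- hand_in(): hands the job in, once; it reports no verdict.
Trained networks look in the newest picture that a camera, given by its name, has taken for a name from the list of things; names that differ only in an ending like _2 or _b are one class to them, and where a whole thing is asked for, a point or a joint stands for the part that bears it (a point fixed in the world has none). Each returns a list of dicts, best first, with "score" (0 to 1); they miss things now and then, are a little off and sometimes report something else, mostly with a low value. They report only what shows in the picture. A call takes as long as a camera call.
- search_frame(query, camera): "pixel" ([column, row] in pixels, amid what is visible of it).
- mark_of(query, camera): "pixel" ([column, row] in pixels: a listed point, or the origin of a listed thing).
The state is a dict: "time_s": time; "joints": joint angles; "qvel": joint speeds; "tau": joint torques, N m; "tcp_pos": TCP position; "ee_rot": TCP orientation; "contact_force": force on the tool from outside, world axes, zero at the start; "moment": the same for the moment, N m; "gripper_width": finger opening in m.
Only numpy, scipy, OpenCV 4.12 (cv2) and the standard library are available. Lean on these libraries where they do the work, as an engineer would, in place of code of your own. Each camera call takes 0.05 s, during which the arm holds its last target.

TASK

The spring-loaded tube drum has been wound on too far: lift the ratchet pawl by its upright tab clear of the toothed wheel, let the spring turn the drum back, and let the pawl drop again so that it catches the drum with the empty row (the one with no tubes) straight up beside the pointer. Then press the pawl down until it is fully home at the bottom of its notch, and leave it there with the drum standing still. Do it all with the pawl, gently, never forcing it against the wheel or against its stop; do not touch the drum or the wheel with the gripper, and leave the rack, the plate and the jar around it where they stand.

Things in the scene. Friction and masses are not known exactly. Their poses are not given: they have to be found in the camera images.
- stand: Fixed ratchet stand, base 225 x 225 x 12 mm. Origin on the bench under the middle of the drum's level axle, which runs along the stand's y, 100 mm up; z up. Pawl and toothed wheel lie in the plane y = +75 mm, the drum from y = -78 to +40 mm, the pointer at y = -66 to -106 mm (top at 177 mm). Yaw within 0.4 rad of the robot's frame.
- spindle (a joint): Angle (rad) of axle, drum and wheel. A spring (0.2 N m) makes it grow, damped to about 0.3 rad/s when free; the drum's top then moves to the stand's -x. 0 = empty row straight up, caught. 8 notches: it is caught at multiples of 0.785; it starts caught at about -0.785, -1.57 or -2.36 (may still creep there in the first 3 s). Past 0 it cannot be brought back.
- drum: Grey drum along the stand's y with eight rows of four capped white tubes, tube tops 56 mm from the axle; one row is empty (four open sockets). Origin on the axle at the stand's middle.
- empty_row (a point): Middle of the empty row of the drum, 37 mm from the axle. It must come straight above the axle.
- ratchet: Eight steel saw teeth around the hub on the same axle, 12 mm thick, tips 50 mm from the axle. Sloping tooth backs lead to a deeper notch (10 mm wide, 7 mm deep) in front of each steep face; the notch's floor is the hub's rim. Origin: its centre on the axle.
- pawl: Dark steel bar, 10 mm wide, origin on its pivot (parallel to the stand's y, at stand x -85, y 75, z 158 mm); x runs to the nose, 85 mm away, over the wheel's top. The nose's length is set anew each time (8 mm spread, not measured). Released, it sinks at 10 mm/s and the drum's load grips it half-way: push on with 4 to 8 N to a firm bottom (15 N is too much). Lifting takes 2 to 6 N.
- pawl_tab (a point): Middle of the flat top of the pawl's black upright tab, which is 10 mm thick (along the stand's y), 20 mm long (along its x) and 40 mm tall, directly above the nose 85 mm from the pivot. Grip it from above across its 10 mm; press on its top. Fully home it is 203 to 211 mm above the bench, depending on the nose's setting; the nose clears the teeth 14 mm above home.
- pawl_stop: Fixed aluminium post, 14 x 30 mm, top 140 mm above the bench, under the pawl's tail: the stop that ends the pawl's lift when the tab is about 228 mm above the bench (4 to 11 mm after the nose clears the teeth). Origin at its foot.
- tube_rack: Bystander: black rack full of capped tubes, 70 x 160 mm, 92 mm tall, beside the stand's -y side. Origin under its middle.
- well_plate: Bystander: white well plate, 86 x 128 x 14 mm, beside the stand's +y side. Origin under its middle.
- jar: Bystander: jar with blue lid, 60 mm across, 75 mm tall, on the stand's +x side. Origin under its middle.
- hub: Steel hub of the toothed wheel, radius 37 mm: its rim is the floor of the notches, on which the pawl's nose must bear when fully home. Origin: its centre on the axle.

How it is judged:
On the way:
1. the gripper holds the pawl clear of the teeth while the drum turns back (velocity of joint spindle above 0.12 rad/s and contact force between the fingers and pawl above 0.5 N), for 0.3 s.
At the end, for the whole second after the job is handed in: The drum stands still with the empty row straight up (within 5 degrees) and the pawl is fully home: its nose bears on the floor of the notch (over 0.3 N) (value of joint spindle between -0.09 and 0.09 rad and velocity of joint spindle between -0.03 and 0.03 rad/s and contact force between pawl and hub above 0.3 N); the robot touches nothing.
It fails at once if the pawl is forced into the toothed wheel (over 18 N on the notch floor or 20 N on the teeth) (contact force between pawl and ratchet above 20 N or contact force between pawl and hub above 18 N).
It fails at once if the pawl is forced against its stop (over 30 N) (contact force between pawl and pawl_stop above 30 N).
It fails at once if the robot touches the drum or the toothed wheel (contact force between any of the arm, the fingers and drum above 1 N or contact force between any of the arm, the fingers and ratchet above 1 N or contact force between any of the arm, the fingers and hub above 1 N).
It fails at once if the rack, the plate or the jar beside the stand is shifted by over 20 mm (distance of any of tube_rack, well_plate, jar from where it was at the start of the episode above 0.02 m).
It also fails if it takes over 56 s, if anything falls off the work surface, if the arm or the gripper's body presses on something with over 40 N, if the wrist force passes 120 N, or if a joint passes its speed limit or range.

## Working session

There is one attempt and no reset: what is moved stays moved. The work goes in short steps, Python scripts to look and compute and a tool call to move; the robot and the scene stay as the last step left them, time stands still between calls to the robot, and variables do not carry over. Pictures are saved under pics/ and viewed, and the job is handed in when it is done.

Besides the shell and the picture viewer there is one more tool, called after ">>>" in YAML: its name, and indented under it one key for each argument. arm_command: Moves the arm, as the interface text tells. Its arguments: {"type":"object","properties":{"series":{"type":"string"},"grip_force":{"type":"number"}},"required":["series"]}

```bash
ls; mkdir -p pics; python3 - <<'E'
from cell import *
import cv2,numpy as np
s=read_state(); print(s)
for n in ["scene","top","wrist"]:
    im=camera(n); cv2.imwrite(f"pics/{n}0.png",im[:,:,::-1])
    c=calibration(n); print(n,{k:np.round(v,4).tolist() for k,v in c.items()})
    for q in ["pawl_tab","pawl","empty_row","stand","drum","jar","pawl_stop","ratchet"]:
        r=mark_of(q,n); print(q,[(np.round(d["pixel"],1).tolist(),round(d["score"],2)) for d in r[:2]])
print(read_state()["time_s"])
E
```

```text
pics
{'time_s': 0.0, 'joints': array([-1.28137404e+00,  3.53624854e-01,  1.63411375e+00,  9.15679026e-06,
        1.15518111e+00, -2.41647393e-03]), 'qvel': array([ 0.00130265, -0.00079595, -0.00098695, -0.00052954,  0.00152109,
       -0.00060859]), 'tau': array([-1.46468672e-03, -5.93838537e+01, -3.34212899e+01,  6.96565770e-02,
        2.36769329e-02, -1.37594971e-04]), 'tcp_pos': array([ 0.17968465, -0.59814075,  0.23288694]), 'ee_rot': array([-0.30362812,  2.06611397, -2.06337047]), 'contact_force': array([ 0.1269721 , -0.34715965, -0.22020995]), 'moment': array([-0.00210318,  0.03392387,  0.05130561]), 'gripper_width': 0.09180173027518036}
scene {'fx': 469.302, 'fy': 469.302, 'cx': 280.1001, 'cy': 206.2915, 'view': [[0.3777, 0.9259, -0.0098, -0.2005], [-0.7354, 0.3064, 0.6044, 0.3546], [0.5626, -0.221, 0.7967, -1.4837], [0.0, 0.0, 0.0, 1.0]]}
pawl_tab [([245.7, 155.0], 0.55), ([246.3, 188.3], 0.51)]
pawl [([230.0, 155.7], 0.7)]
empty_row [([224.1, 219.9], 0.74)]
stand [([230.9, 226.6], 0.65)]
drum [([219.2, 205.5], 0.83), ([247.1, 192.7], 0.35)]
jar [([241.3, 278.8], 0.64)]
paw
[... 206 characters left out ...]
5948], [-0.0592, 0.0383, 0.9975, -1.0332], [0.0, 0.0, 0.0, 1.0]]}
pawl_tab [([289.8, 269.3], 0.87)]
pawl [([294.7, 310.0], 0.95)]
empty_row [([326.9, 234.4], 0.72), ([296.3, 305.6], 0.17)]
stand [([316.0, 253.2], 0.68)]
drum [([321.9, 247.4], 0.82), ([229.8, 280.4], 0.62)]
jar [([322.6, 187.9], 0.66)]
pawl_stop [([295.4, 312.5], 0.71), ([231.7, 278.0], 0.59)]
ratchet [([285.8, 260.0], 0.49)]
wrist {'fx': 338.1976, 'fy': 338.1976, 'cx': 282.013, 'cy': 209.2342, 'tool_from_camera': [[-0.0013, -0.9547, -0.2974, -0.0843], [0.0016, 0.2974, -0.9547, -0.151], [1.0, -0.0017, 0.0011, -0.0001], [0.0, 0.0, 0.0, 1.0]]}
pawl_tab []
pawl []
empty_row []
stand []
drum []
jar []
pawl_stop []
ratchet []
1.35
```

View images.

```bash
python3 - <<'E'
import cv2
a=cv2.imread("pics/scene0.png")[110:310,130:350]; b=cv2.imread("pics/top0.png")[150:370,190:450]
cv2.imwrite("pics/sc_z.png",cv2.resize(a,(660,600),interpolation=2)); cv2.imwrite("pics/top_z.png",cv2.resize(b,(709,600),interpolation=2))
E
```

```text
(no output)
```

View pics/sc_z.png

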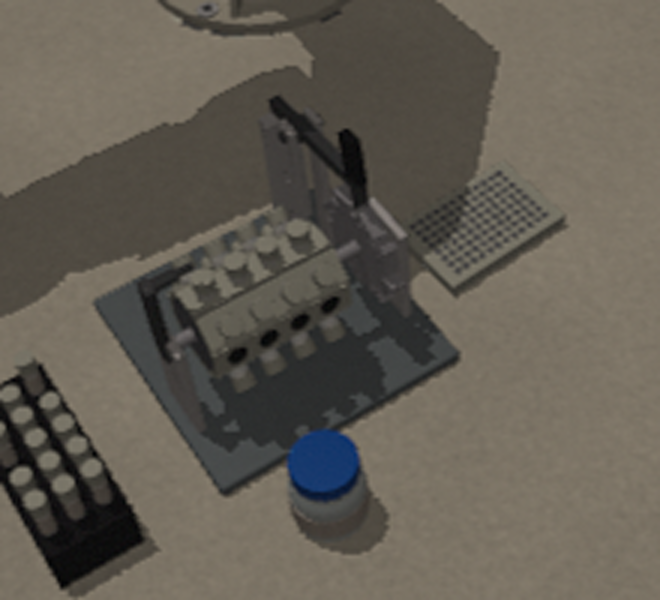

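View pics/top_z.png

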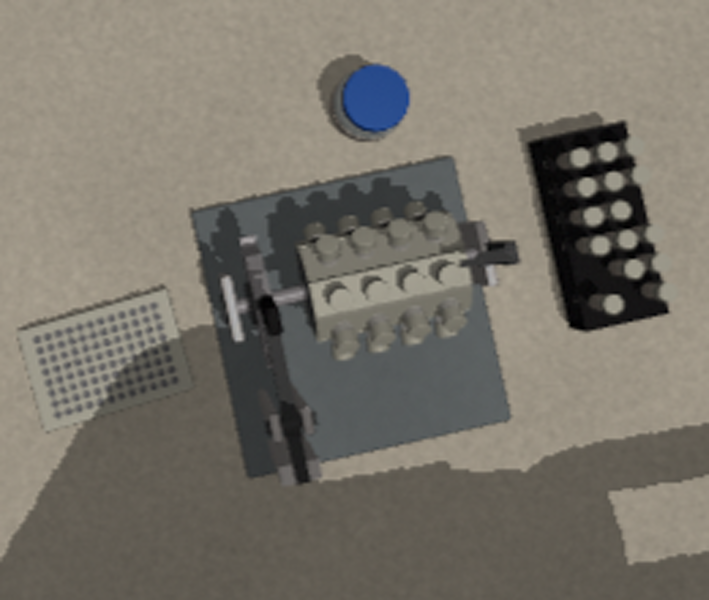

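View pics/scene0.png

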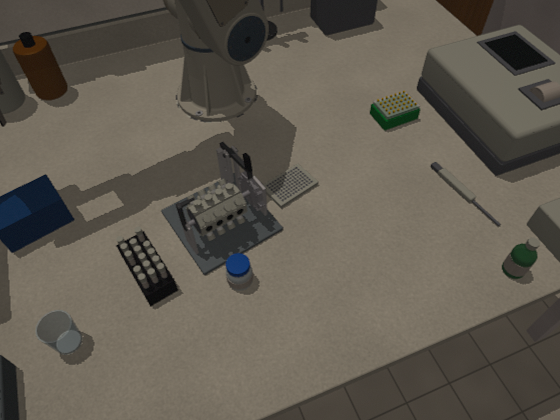

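```bash
cat > h.py <<'E'
import numpy as np
from scipy.optimize import least_squares
from scipy.spatial.transform import Rotation as R
from cell import *
def proj(n,P):
    c=calibration(n); P=np.atleast_2d(P); q=P@c["view"][:3,:3].T+c["view"][:3,3]
    return np.c_[c["cx"]+c["fx"]*q[:,0]/-q[:,2], c["cy"]-c["fy"]*q[:,1]/-q[:,2]]
def S(p,L):
    c,s=np.cos(p[2]),np.sin(p[2]); L=np.atleast_2d(L)
    return L@np.array([[c,-s,0],[s,c,0],[0,0,1]]).T+[p[0],p[1],0]
E
cat > fit.py <<'E'
from h import *
h=.1125
top=[((h,h,.012),(260.8,227)),((h,-h,.012),(356.1,207.6)),((-h,-h,.012),(377,303.3)),((-h,h,.012),(280.6,325.3))]
sc=[((-h,-h,.012),(162.3,210.7)),((h,-h,.012),(204,274.3)),((h,h,.012),(282.7,227.7))]
def res(p):
    r=[]
    for n,l in(("top",top),("scene",sc)):
        r.append((proj(n,S(p,[a for a,_ in l]))-np.array([b for _,b in l])).ravel())
    return np.concatenate(r)
f=least_squares(res,[.5,-.1,.2]); print(f.x,np.round(res(f.x),1))
p=f.x
for n in("top","scene"):
    print(n,"tab",[proj(n,S(p,(0,.075,z))).round(1).tolist() for z in(.203,.211,.22)],"pivot",proj(n,S(p,(-.085,.075,.158))).round(1),"stop",proj(n,S(p,(-.1,.075,.14))).round(1))
    for q in(0,-.785,-1.57,-2.36):
        print(q,[proj(n,S(p,(-.037*np.sin(q),y,.1+.037*np.cos(q)))).round(0)[0].tolist() for y in(-.019,)])
print("tab world",S(p,(0,.075,.207)))
E
python3 fit.py
```

```text
[ 0.47588943 -0.13646691  0.21601329] [-0.9 -0.5  0.4 -1.3  0.8  0.3 -0.1 -0.2 -1.5 -1.3 -0.3 -0.9  1.1 -0.4]
top tab [[[292.4, 279.3]], [[292.7, 279.6]], [[293.0, 280.1]]] pivot [[299.9 320.6]] stop [[300.7 326.6]]
0 [[336.0, 266.0]]
-0.785 [[332.0, 253.0]]
-1.57 [[329.0, 248.0]]
-2.36 [[329.0, 253.0]]
scene tab [[[241.0, 152.7]], [[240.8, 150.2]], [[240.4, 147.4]]] pivot [[223.9 144.7]] stop [[221.5 146.3]]
0 [[208.0, 190.0]]
-0.785 [[214.0, 200.0]]
-1.57 [[218.0, 210.0]]
-2.36 [[217.0, 214.0]]
tab world [[ 0.45981414 -0.06320994  0.207     ]]
```

```bash
cat > fit2.py <<'E'
from h import *
h=.1125
base=[((h,h,.012),(260.8,227)),((h,-h,.012),(356.1,207.6)),((-h,-h,.012),(377,303.3)),((-h,h,.012),(280.6,325.3))]
bs=[((-h,-h,.012),(162.3,210.7)),((h,-h,.012),(204,274.3)),((h,h,.012),(282.7,227.7))]
pt=[((0,.075,.207),(289.0,267.5)),((-.085,.075,.158),(294.7,310)),((0,0,.1),(321.9,247.4)),((0,-.086,.177),(371,243))]
ps=[((0,.075,.207),(245.7,155)),((-.085,.075,.158),(230,155.7)),((0,0,.1),(219.2,205.5)),((0,.075,.1),(250.5,192.1))]
def res(p):
    r=[]
    for n,l,o in(("top",base,1),("scene",bs,1),("top",pt,0),("scene",ps,0)):
        L=np.array([a for a,_ in l])+o*np.array([p[3],p[4],0])
        r.append((proj(n,S(p,L))-np.array([b for _,b in l])))
    return np.concatenate(r).ravel()
f=least_squares(res,[.5,-.1,.2,-.02,0],loss="soft_l1"); p=f.x
print(p.round(4)); print(res(p).reshape(-1,2).round(1).tolist())
for n in("top","scene"):
    for q in(0,-.785,-1.57,-2.36):
        print(n,q,[proj(n,S(p,(-.037*np.sin(q),y,.1+.037*np.cos(q)))).round(0)[0].tolist() for y in(-.06,-.019,.025)])
print("tab world",S(p,(0,.075,.207)))
E
python3 fit2.py
```

```text
[ 0.5058 -0.1314  0.2193 -0.0302  0.0015]
[[-1.0, -0.4], [0.3, -1.5], [1.0, 0.1], [0.1, -0.1], [-1.6, -1.1], [-0.1, -0.8], [1.1, -0.5], [0.9, -4.3], [2.8, -4.9], [-0.0, 5.5], [-0.2, 1.6], [1.8, 4.9], [-0.4, -3.3], [4.0, -0.4], [-0.1, -1.5]]
top 0 [[353.0, 247.0], [334.0, 251.0], [312.0, 256.0]]
top -0.785 [[350.0, 234.0], [330.0, 239.0], [309.0, 243.0]]
top -1.57 [[346.0, 229.0], [327.0, 233.0], [306.0, 238.0]]
top -2.36 [[345.0, 235.0], [326.0, 239.0], [306.0, 243.0]]
scene 0 [[198.0, 207.0], [214.0, 199.0], [231.0, 190.0]]
scene -0.785 [[205.0, 218.0], [221.0, 209.0], [237.0, 201.0]]
scene -1.57 [[209.0, 228.0], [224.0, 219.0], [241.0, 211.0]]
scene -2.36 [[208.0, 231.0], [223.0, 223.0], [239.0, 214.0]]
tab world [[ 0.48945545 -0.05823562  0.207     ]]
```

```bash
python3 - <<'E'
from h import *
def tri(a,b):
    f=least_squares(lambda P:np.r_[proj("top",P)[0]-a,proj("scene",P)[0]-b],[.49,-.06,.2]);return f.x.round(4),f.fun.round(1)
print(tri((289.8,269.3),(245.7,155)),tri((288.3,264.4),(245.7,154)),tri((294.7,310),(230,155.7)))
print(proj("top",[.485,-.06,.207]),proj("scene",[.485,-.06,.207]))
import cv2
a=cv2.imread("pics/scene0.png")[130:220,200:290]; b=cv2.imread("pics/top0.png")[220:330,260:330]
cv2.imwrite("pics/zz.png",np.hstack([cv2.resize(a,(400,400),interpolation=0),cv2.resize(b,(255,400),interpolation=0)]))
E
```

```text
(array([ 0.4785, -0.0579,  0.2117]), array([0.1, 0. , 0.1, 0. ])) (array([ 0.4872, -0.0566,  0.2227]), array([1.3, 0.5, 1.7, 0. ])) (array([ 0.3932, -0.0735,  0.1324]), array([0.1, 0. , 0.2, 0. ]))
[[290.87071017 265.64019405]] [[246.05541572 158.72645102]]
```

View pics/zz.png

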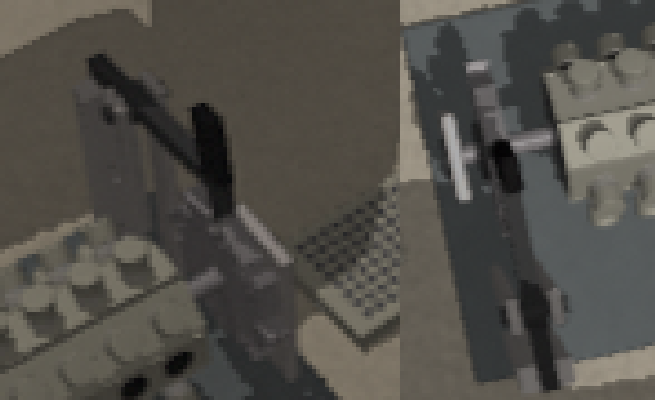

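```bash
cat >> h.py <<'E'
YAW=0.2193
def goalR(sgn=1):
    z=sgn*np.array([-np.sin(YAW),np.cos(YAW),0]); y=np.array([0,0,-1.]); x=np.cross(y,z)
    return np.c_[x,y,z]
def rel(P,sgn=1):
    s=read_state(); M=R.from_rotvec(s["ee_rot"]).as_matrix()
    d=M.T@(np.array(P)-s["tcp_pos"]); rv=R.from_matrix(M.T@goalR(sgn)).as_rotvec(degrees=True)
    return (d*1000).round(1),rv.round(2)
E
python3 - <<'E'
from h import *
s=read_state(); print(R.from_rotvec(s["ee_rot"]).as_matrix().round(3), s["time_s"])
for g in(1,-1): print(goalR(g).round(3),rel([.483,-.057,.30],g))
E
```

```text
[[-0.958 -0.     0.288]
 [-0.288  0.    -0.958]
 [ 0.    -1.    -0.   ]] 1.35
[[ 0.976  0.    -0.218]
 [ 0.218  0.     0.976]
 [ 0.    -1.     0.   ]] (array([-446.2,  -66.4, -431.5]), array([   0.  , -175.85,   -0.  ]))
[[-0.976  0.     0.218]
 [-0.218  0.    -0.976]
 [-0.    -1.    -0.   ]] (array([-446.2,  -66.4, -431.5]), array([0.  , 4.15, 0.  ]))
```

>>> arm_command:
  series: "0 0 0 -28 -4 -27 60;0 0 0 -28 -4 -27 60;0 0 0 -28 -4 -27 60;0 0 0 -28 -4 -27 60;0 0 0 -28 -4 -27 60;0 0 0 -28 -4 -27 60;0 0 0 -28 -4 -27 60;0 0 0 -28 -4 -27 60;0 0 0 -28 -4 -27 60;0 0 0 -28 -4 -27 60;0 0 0 -28 -4 -27 60;0 0 0 -28 -4 -27 60"

```text
time_s: 2.35
tcp_pos: [0.4089, -0.1899, 0.2821]
ee_rot: [-0.302, 2.064, -2.065]
contact_force: [1.9, -0.1, -0.3]
gripper_width: 0.0599
```

>>> arm_command:
  series: "0 0 0 -28 -4 -27 60;0 0 0 -28 -4 -27 60;0 0 0 -28 -4 -27 60;0 4.1 0 -25 -4 -26 60;0 0 0 0 0 0 60;0 0 0 0 0 0 60"

```text
time_s: 2.85
tcp_pos: [0.4826, -0.0563, 0.2977]
ee_rot: [-0.236, 2.103, -2.103]
contact_force: [0.1, -0.0, 0.5]
gripper_width: 0.0597
```

```bash
python3 - <<'E'
from h import *
import cv2
s=read_state(); print(s["time_s"],s["tcp_pos"],s["joints"].round(2),s["contact_force"],s["gripper_width"])
im=camera("wrist"); cv2.imwrite("pics/w1.png",im[:,:,::-1])
M=R.from_rotvec(s["ee_rot"]).as_matrix(); c=calibration("wrist")
T=c["tool_from_camera"]
def unproj(px,z):
    d=np.array([(px[0]-c["cx"])/c["fx"],-(px[1]-c["cy"])/c["fy"],-1]); o=M@T[:3,3]+s["tcp_pos"]; d=M@T[:3,:3]@d
    return (o+d*(z-o[2])/d[2]).round(4)
for q in["pawl_tab","pawl","pawl_stop","ratchet"]:
    r=mark_of(q,"wrist"); print(q,[(np.round(d["pixel"],1).tolist(),round(d["score"],2),[unproj(d["pixel"],z).tolist() for z in((.207,.215) if q=="pawl_tab" else (.158,))]) for d in r[:2]])
print(rel([.483,-.057,.30],-1),s["time_s"])
E
```

```text
2.85 [ 0.48258648 -0.05627906  0.29771309] [-0.12  0.07  1.85 -0.    1.22  1.23] [ 0.05362465 -0.00611221  0.45524803] 0.0597070217751578
pawl_tab [([285.4, 212.6], 0.87, [[0.4893, -0.057, 0.207], [0.4918, -0.0564, 0.215]])]
pawl [([282.7, 282.6], 0.72, [[0.4042, -0.0745, 0.158]]), ([356.4, 180.2], 0.62, [[0.517, -0.1149, 0.158]])]
pawl_stop [([280.3, 253.4], 0.59, [[0.4337, -0.0654, 0.158]]), ([283.9, 284.3], 0.39, [[0.4027, -0.0761, 0.158]])]
ratchet [([284.2, 177.9], 0.58, [[0.5048, -0.0527, 0.158]])]
(array([-2. , -2.5, -1.5]), array([-0.01, -0.02,  0.02])) 2.85
```

View pics/w1.png

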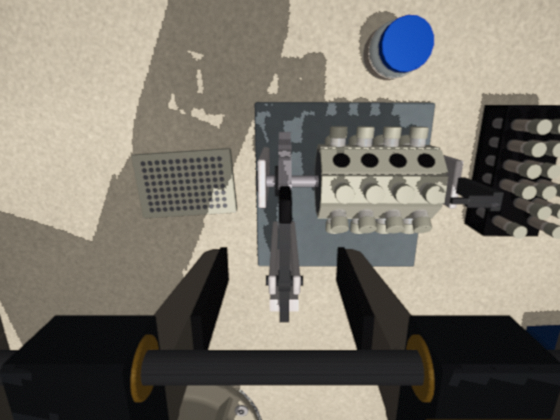

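```bash
cat >> h.py <<'E'
def wproj(P,s):
    c=calibration("wrist"); M=R.from_rotvec(s["ee_rot"]).as_matrix(); T=np.array(c["tool_from_camera"])
    P=np.atleast_2d(P); t=(P-s["tcp_pos"])@M; q=(t-T[:3,3])@T[:3,:3]
    return np.c_[c["cx"]+c["fx"]*q[:,0]/-q[:,2], c["cy"]-c["fy"]*q[:,1]/-q[:,2]]
E
python3 - <<'E'
from h import *
import cv2
s=read_state(); p=[.5058,-.1314,.2193]
for p in([.5058,-.1314,.2193],[.502,-.1305,.2193]):
  for q in(0,-.785,-1.57,-2.36): print(q,wproj(S(p,[(-.037*np.sin(q),y,.1+.037*np.cos(q)) for y in(-.06,-.019,.025)]),s).round(0).tolist())
  print(wproj(S(p,[(0,.075,.207),(-.085,.075,.158),(0,-.086,.177),(0,.075,.1)]),s).round(0).tolist())
im=camera("scene"); print(mark_of("empty_row","scene")[:2],s["time_s"])
cv2.imwrite("pics/s2.png",cv2.resize(im[110:310,130:350,::-1],(660,600),interpolation=2))
E
```

```text
0 [[426.0, 188.0], [383.0, 188.0], [336.0, 188.0]]
-0.785 [[425.0, 159.0], [382.0, 159.0], [336.0, 159.0]]
-1.57 [[416.0, 144.0], [376.0, 144.0], [333.0, 144.0]]
-2.36 [[406.0, 152.0], [369.0, 152.0], [329.0, 152.0]]
[[284.0, 210.0], [283.0, 279.0], [477.0, 200.0], [283.0, 180.0]]
0 [[424.0, 192.0], [381.0, 192.0], [334.0, 192.0]]
-0.785 [[423.0, 163.0], [380.0, 163.0], [334.0, 163.0]]
-1.57 [[414.0, 148.0], [374.0, 148.0], [331.0, 148.0]]
-2.36 [[404.0, 155.0], [367.0, 155.0], [327.0, 155.0]]
[[282.0, 215.0], [282.0, 283.0], [474.0, 204.0], [282.0, 183.0]]
[{'pixel': [220.8, 210.9], 'score': 0.82}] 3.1
```

View pics/s2.png

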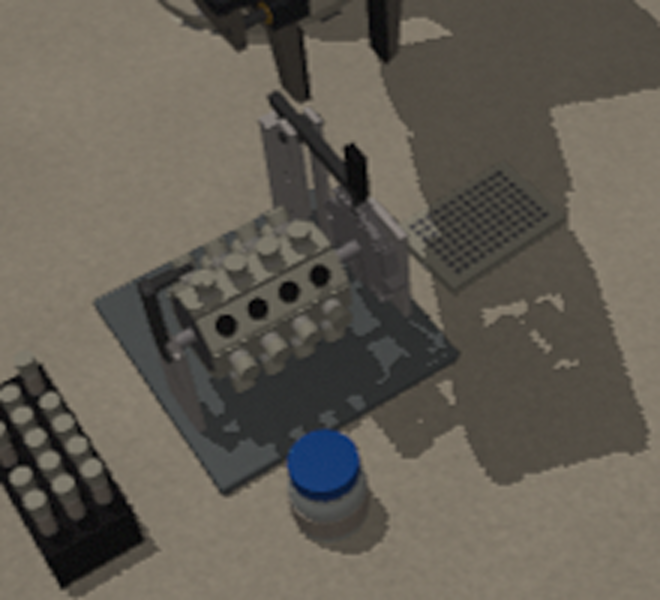

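```bash
python3 - <<'E'
from h import *
print(rel([.489,-.0575,.197],-1))
E
```

```text
(array([ -7.5, 100.6,   0.4]), array([-0.  , -0.03,  0.01]))
```

>>> arm_command:
  series: "0 0 0 -7.5 0 0.5 40;0 0 0 0 25 0 40;0 0 0 0 25 0 40;0 0 0 0 25 0 40;0 0 0 0 15 0 40;0 0 0 0 10.5 0 40;0 0 0 0 0 0 40;0 0 0 0 0 0 40"
  grip_force: 12

```text
time_s: 3.87
tcp_pos: [0.4897, -0.0568, 0.1972]
ee_rot: [-0.233, 2.105, -2.105]
contact_force: [0.7, 0.4, -0.3]
gripper_width: 0.04
```

```bash
cat > look.py <<'E'
from h import *
import cv2,sys
s=read_state(); print(s["time_s"],s["tcp_pos"].round(4),s["contact_force"].round(2),s["gripper_width"].round(4))
if len(sys.argv)>2:
    im=camera(sys.argv[2]); cv2.imwrite("pics/%s.png"%sys.argv[1],(im if sys.argv[2]!="scene" else cv2.resize(im[110:310,130:350],(660,600),interpolation=2))[:,:,::-1])
E
python3 look.py w3 wrist; python3 look.py s3 scene
```

```text
Traceback (most recent call last):
  File "look.py", line 3, in <module>
    s=read_state(); print(s["time_s"],s["tcp_pos"].round(4),s["contact_force"].round(2),s["gripper_width"].round(4))
                                                                                        ^^^^^^^^^^^^^^^^^^^^^^^^
AttributeError: 'float' object has no attribute 'round'
Traceback (most recent call last):
  File "look.py", line 3, in <module>
    s=read_state(); print(s["time_s"],s["tcp_pos"].round(4),s["contact_force"].round(2),s["gripper_width"].round(4))
                                                                                        ^^^^^^^^^^^^^^^^^^^^^^^^
AttributeError: 'float' object has no attribute 'round'
```

```bash
sed -i 's/s\["gripper_width"\].round(4)/round(s["gripper_width"],4)/' look.py
python3 look.py w3 wrist; python3 look.py s3 scene
```

```text
3.8667 [ 0.4897 -0.0568  0.1972] [ 0.68  0.4  -0.28] 0.04
3.9167 [ 0.4901 -0.0568  0.1978] [ 0.22 -0.36 -0.14] 0.04
```

View pics/w3.png

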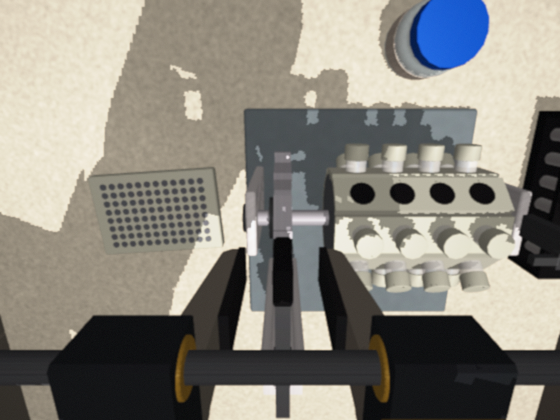

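View pics/s3.png

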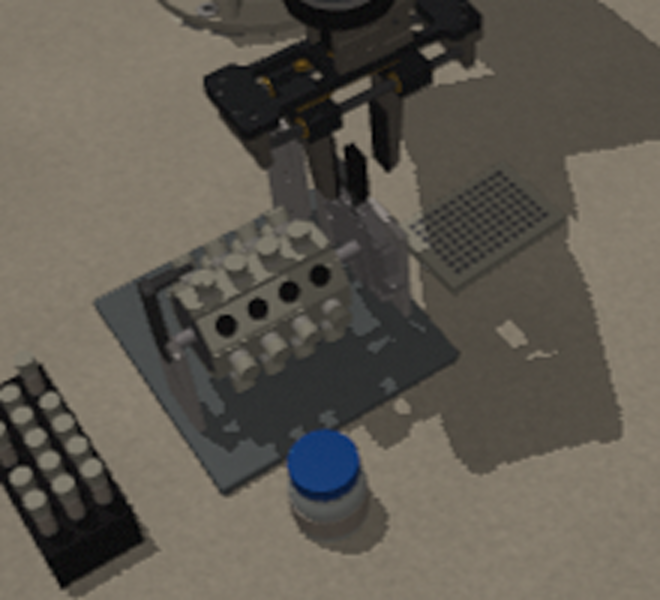

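```bash
python3 - <<'E'
from h import *
s=read_state(); p=[.5058,-.1314,.2193]
for z in (.205,.21,.215): print(z,wproj(S(p,[(x,.075,z) for x in(-.01,0,.01)]),s).round(0).tolist())
print(wproj(S(p,[(.01,.075,.17)]),s).round(0), mark_of("pawl_tab","wrist"))
E
python3 -c "
import cv2;a=cv2.imread('pics/w3.png')[210:330,220:350];cv2.imwrite('pics/w3z.png',cv2.resize(a,(650,600),interpolation=0))"
```

```text
0.205 [[285.0, 307.0], [285.0, 289.0], [285.0, 271.0]]
0.21 [[285.0, 313.0], [285.0, 295.0], [285.0, 276.0]]
0.215 [[285.0, 320.0], [285.0, 301.0], [285.0, 281.0]]
[[284. 242.]] [{'pixel': [282.9, 289.0], 'score': 0.83}, {'pixel': [160.9, 209.5], 'score': 0.46}]
```

View pics/w3z.png

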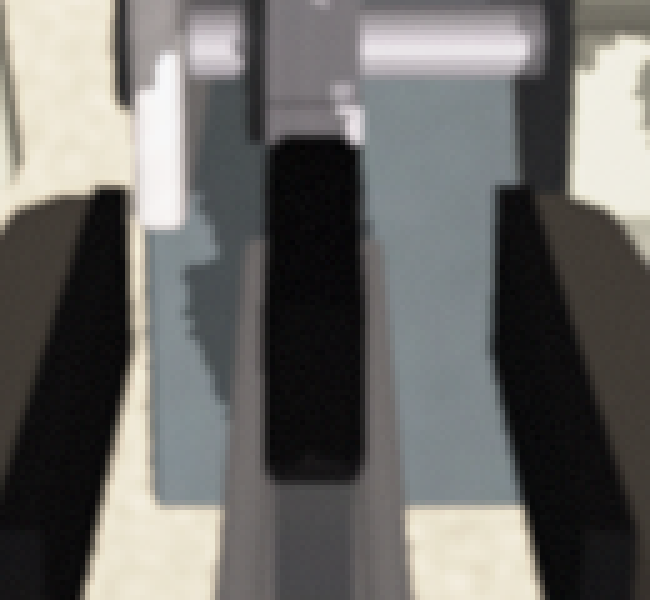

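>>> arm_command:
  series: "0 0 0 0 0 0 8;0 0 0 0 0 0 8;0 0 0 0 0 0 8;0 0 0 0 0 0 8;0 0 0 0 0 0 8"
  grip_force: 12

```text
time_s: 4.43
tcp_pos: [0.4896, -0.0569, 0.1973]
ee_rot: [-0.232, 2.104, -2.105]
contact_force: [0.7, -4.7, -0.4]
gripper_width: 0.0101
```

>>> arm_command:
  series: "0 0 1.35 0.9 -2 0.3 8;0 0 1.35 0.9 -2 0 8;0 0 1.35 0.9 -2 0 8;0 0 0 0 0 0 8"

```text
time_s: 4.77
tcp_pos: [0.4864, -0.0577, 0.2035]
ee_rot: [-0.152, 2.08, -2.064]
contact_force: [3.3, -1.3, -4.3]
gripper_width: 0.01
```

```bash
python3 look.py w4 wrist; python3 - <<'E'
from h import *
import cv2
a=cv2.imread("pics/w3.png")[100:320,180:540];b=cv2.imread("pics/w4.png")[100:320,180:540]
cv2.imwrite("pics/cmp4.png",np.vstack([a,b]))
E
```

```text
4.7667 [ 0.4864 -0.0577  0.2035] [ 3.3  -1.29 -4.28] 0.01
```

View pics/cmp4.png

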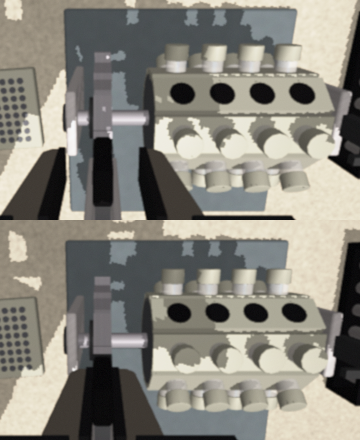

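```bash
cat > ang.py <<'E'
from h import *
import cv2,sys
s=read_state(); im=camera("wrist")
if len(sys.argv)>1: cv2.imwrite("pics/%s.png"%sys.argv[1],im[:,:,::-1])
r=mark_of("empty_row","wrist")
print(round(s["time_s"],2),s["tcp_pos"].round(4),s["contact_force"].round(1))
p=[.5058,-.1314,.2193]; Q=np.linspace(-1.2,.4,161)
px=wproj(S(p,[(-.037*np.sin(q),-.019,.1+.037*np.cos(q)) for q in Q]),s)
for d in r[:2]: print(d["pixel"],d["score"],"q=",Q[np.argmin(np.abs(px[:,1]-d["pixel"][1]))].round(2))
E
python3 ang.py
```

```text
4.82 [ 0.4864 -0.0577  0.2035] [ 2.  -0.5 -3.1]
[412.1, 187.6] 0.78 q= -0.97
```

>>> arm_command:
  series: "0 0 1.35 1 -2 0.2 8;0 0 0.7 0.5 -1 0 8"

```text
time_s: 5.08
tcp_pos: [0.485, -0.058, 0.2059]
ee_rot: [-0.116, 2.068, -2.043]
contact_force: [3.0, -0.2, -3.0]
gripper_width: 0.0099
```

```bash
python3 ang.py
```

```text
5.08 [ 0.485  -0.058   0.2059] [ 3.  -0.2 -3. ]
[412.3, 191.2] 0.57 q= -0.91
```

>>> arm_command:
  series: "0 0 0.7 0.5 -1 0 8;0 0 0 0 0 0 8"

```text
time_s: 5.35
tcp_pos: [0.4844, -0.0582, 0.207]
ee_rot: [-0.104, 2.064, -2.037]
contact_force: [0.6, 0.4, -2.2]
gripper_width: 0.0098
```

```bash
python3 ang.py
```

```text
5.35 [ 0.4844 -0.0582  0.207 ] [ 0.6  0.4 -2.2]
[412.3, 191.8] 0.56 q= -0.89
```

>>> arm_command:
  series: "0 0 0.7 0.5 -1 0 8;0 0 0 0 0 0 8"

```text
time_s: 5.62
tcp_pos: [0.4839, -0.0583, 0.208]
ee_rot: [-0.091, 2.06, -2.03]
contact_force: [0.5, 1.1, 0.1]
gripper_width: 0.0099
```

```bash
python3 ang.py w5
```

```text
5.62 [ 0.4839 -0.0583  0.208 ] [0.5 1.1 0.1]
[411.1, 196.4] 0.79 q= -0.79
```

>>> arm_command:
  series: "0 0 0 0 0 0 8;0 0 0 0 0 0 8"

```text
time_s: 5.88
tcp_pos: [0.4838, -0.0583, 0.2079]
ee_rot: [-0.092, 2.06, -2.03]
contact_force: [-0.8, 1.5, 2.7]
gripper_width: 0.0099
```

```bash
python3 ang.py w6
```

```text
5.88 [ 0.4838 -0.0583  0.2079] [-0.8  1.5  2.7]
[412.4, 196.9] 0.67 q= -0.77
[162.4, 224.4] 0.3 q= -0.21
```

View pics/w6.png

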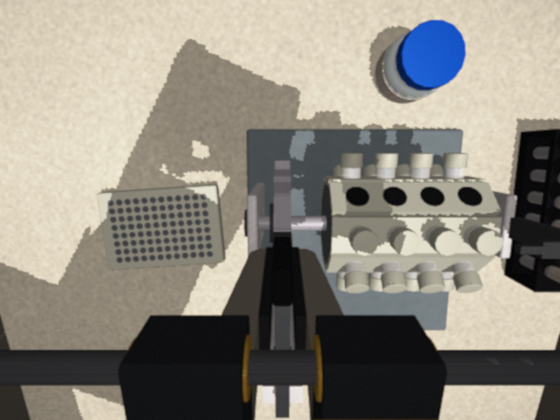

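>>> arm_command:
  series: "0 0 0.7 0.5 -1 0 8;0 0 0 0 0 0 8"

```text
time_s: 6.15
tcp_pos: [0.4833, -0.0585, 0.2088]
ee_rot: [-0.078, 2.055, -2.022]
contact_force: [0.0, 3.5, 0.2]
gripper_width: 0.01
```

```bash
python3 ang.py w7
```

```text
6.15 [ 0.4833 -0.0585  0.2088] [0.  3.5 0.2]
[410.3, 195.0] 0.94 q= -0.83
[282.5, 287.0] 0.27 q= 0.4
```

>>> arm_command:
  series: "0 0 0.7 0.5 -1 -0.3 8;0 0 0 0 0 0 8"

```text
time_s: 6.42
tcp_pos: [0.4827, -0.0585, 0.2098]
ee_rot: [-0.065, 2.05, -2.016]
contact_force: [1.8, 0.6, -0.2]
gripper_width: 0.0102
```

```bash
python3 ang.py w8
```

```text
6.42 [ 0.4827 -0.0585  0.2098] [ 1.8  0.6 -0.2]
[408.5, 199.7] 0.89 q= -0.72
[283.4, 315.0] 0.75 q= 0.4
```

```bash
cat > mot.py <<'E'
from h import *
import cv2
a=cv2.cvtColor(camera("wrist"),cv2.COLOR_RGB2GRAY).astype(np.float32); b=cv2.cvtColor(camera("wrist"),cv2.COLOR_RGB2GRAY).astype(np.float32)
for n,(x0,x1,y0,y1) in dict(drum=(345,480,150,270),bg=(110,220,180,260)).items():
    print(n,cv2.phaseCorrelate(a[y0:y1,x0:x1],b[y0:y1,x0:x1],cv2.createHanningWindow((x1-x0,y1-y0),cv2.CV_32F)))
s=read_state(); print(s["time_s"],s["contact_force"].round(1))
E
python3 mot.py
```

```text
drum ((0.6243053539133143, 0.5650940153498993), 0.822773087348467)
bg ((0.12291268567367553, -0.013564019600089239), 0.8789771856864294)
6.6167 [0.7 0.6 0.3]
```

```bash
python3 ang.py w9; python3 mot.py
```

```text
6.62 [ 0.4827 -0.0585  0.2097] [0.7 0.6 0.3]
[409.4, 200.9] 0.91 q= -0.69
[350.2, 211.9] 0.37 q= -0.46
drum ((0.6022840206041877, 0.7069680086335879), 0.8954922362315801)
bg ((0.04244199876396948, -0.039739693804669685), 0.9200330483913421)
6.8167 [ 0.8 -0.4 -0.2]
```

View pics/w9.png

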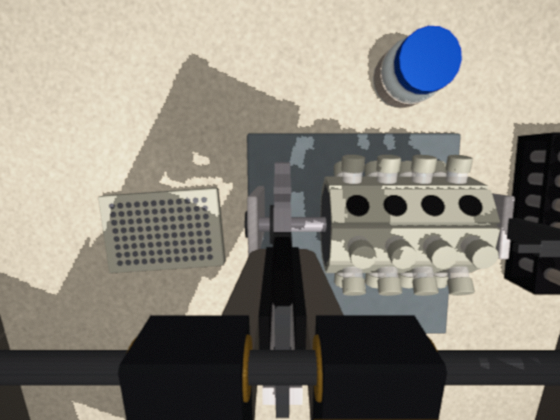

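>>> arm_command:
  series: "0 0 0 0 0 0 8;0 0 0 0 0 0 8;0 0 0 0 0 0 8"

```text
time_s: 7.07
tcp_pos: [0.4827, -0.0585, 0.2097]
ee_rot: [-0.066, 2.051, -2.016]
contact_force: [1.4, -1.9, -0.4]
gripper_width: 0.0099
```

```bash
python3 ang.py w10
```

```text
7.07 [ 0.4827 -0.0585  0.2097] [ 1.4 -1.9 -0.4]
[414.0, 207.4] 0.72 q= -0.55
[399.5, 80.8] 0.17 q= -1.2
```

View pics/w10.png

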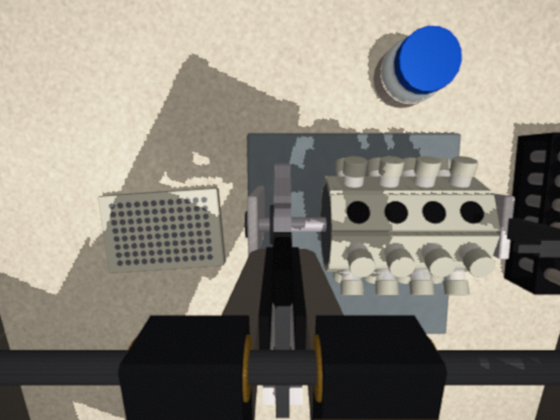

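>>> arm_command:
  series: "0 0 0 0 0 0 40;0 0 0 0 0 0 40;0 0 0 0 0 0 40;0 0 0 0 0 0 40;0 0 0 0 0 0 40;0 0 0 0 0 0 40"

```text
time_s: 7.67
tcp_pos: [0.4825, -0.0583, 0.2096]
ee_rot: [-0.067, 2.051, -2.016]
contact_force: [0.4, 0.1, 0.7]
gripper_width: 0.04
```

```bash
python3 ang.py w11; python3 look.py s11 scene
```

```text
7.67 [ 0.4825 -0.0583  0.2096] [0.4 0.1 0.7]
[414.9, 218.8] 0.8 q= -0.31
7.7667 [ 0.4825 -0.0583  0.2096] [ 0.08 -0.49  0.18] 0.0396
```

View pics/w11.png

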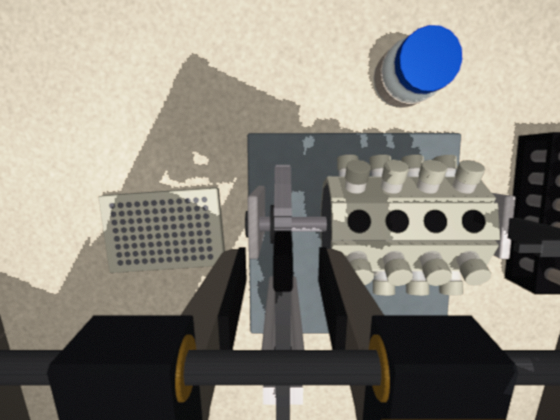

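>>> arm_command:
  series: "0 0 0 0 -15 0 40;0 0 -4.5 0 -15 0 40;0 0 -4.4 0 -10 0 40;0 0 0 0 0 0 40;0 0 0 0 0 0 40;0 0 0 0 0 0 40;0 0 0 0 0 0 40;0 0 0 0 0 0 40;0 0 0 0 0 0 40;0 0 0 0 0 0 40;0 0 0 0 0 0 40;0 0 0 0 0 0 40"

```text
time_s: 8.82
tcp_pos: [0.4773, -0.0596, 0.2492]
ee_rot: [-0.232, 2.105, -2.105]
contact_force: [-0.3, 0.0, 0.3]
gripper_width: 0.0399
```

```bash
python3 ang.py w12; python3 look.py s12 scene
```

```text
8.82 [ 0.4773 -0.0596  0.2492] [-0.3  0.   0.3]
[397.0, 192.2] 0.66 q= -0.12
8.9167 [ 0.4773 -0.0596  0.2492] [-0.12 -0.07  0.16] 0.0401
```

>>> arm_command:
  series: "0 0 0 0 0 0 0;0 0 0 0 0 0 0;0 0 0 0 0 0 0;0 0 0 0 0 0 0;0 0 0 0 0 0 0;0 0 0 0 0 0 0;0 0 0 0 0 0 0;0 0 0 0 0 0 0;0 0 0 0 0 0 0;0 0 0 0 0 0 0;0 0 0 0 0 0 0;0 0 0 0 0 0 0"

```text
time_s: 9.97
tcp_pos: [0.4773, -0.0595, 0.2492]
ee_rot: [-0.233, 2.105, -2.105]
contact_force: [-0.9, 0.8, -0.4]
gripper_width: 0.0005
```

```bash
python3 ang.py w13; python3 look.py s13 scene; python3 mot.py; python3 - <<'E'
from h import *
import cv2
r=mark_of("pawl_tab","scene");print(r[:2])
im=camera("top");cv2.imwrite("pics/t13.png",im[:,:,::-1]);print(mark_of("empty_row","scene")[:2])
p=[.5058,-.1314,.2193]
for q in(0,-.2,.2,.785): print(q,proj("scene",S(p,(-.037*np.sin(q),-.019,.1+.037*np.cos(q)))).round(0))
E
```

```text
9.97 [ 0.4773 -0.0595  0.2492] [-0.9  0.8 -0.4]
[399.5, 192.8] 0.62 q= -0.11
[368.7, 188.5] 0.55 q= -0.21
10.0667 [ 0.4773 -0.0596  0.2492] [-0.62  0.73  0.97] 0.0004
drum ((0.5111388628658773, -0.019821100150146265), 0.8733602048143928)
bg ((-0.029694764450290734, -0.025137591018463468), 0.93163671930631)
10.2167 [ 0.   0.2 -0.2]
[{'pixel': [247.1, 159.0], 'score': 0.64}]
[{'pixel': [213.7, 195.9], 'score': 0.68}]
0 [[214. 199.]]
-0.2 [[216. 201.]]
0.2 [[213. 197.]]
0.785 [[209. 195.]]
```

View pics/s13.png

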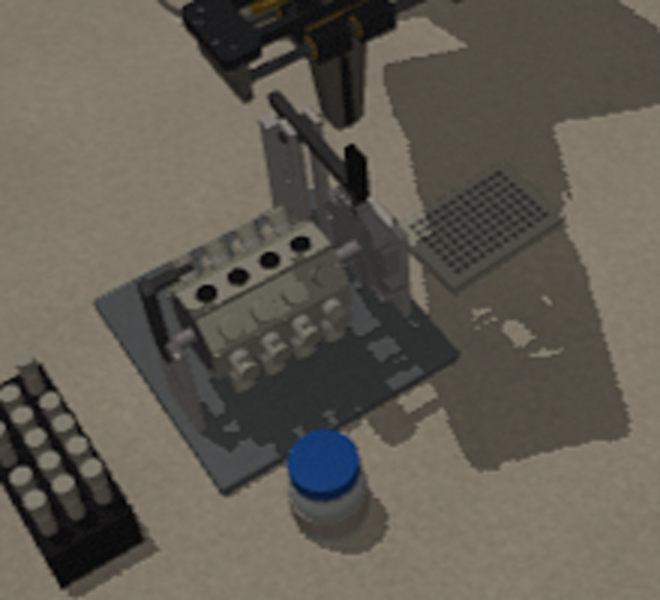

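View pics/w13.png

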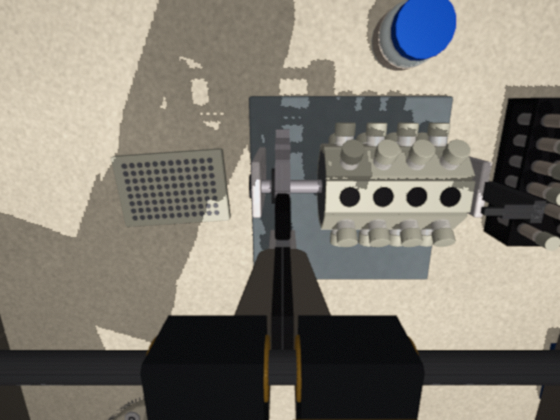

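```bash
python3 - <<'E'
from h import *
print(rel([.489,-.0575,.232],-1)); s=read_state()
r=mark_of("pawl_tab","wrist"); c=calibration("wrist"); M=R.from_rotvec(s["ee_rot"]).as_matrix();T=c["tool_from_camera"]
for d in r[:2]:
    px=d["pixel"]; v=M@T[:3,:3]@np.array([(px[0]-c["cx"])/c["fx"],-(px[1]-c["cy"])/c["fy"],-1]); o=M@T[:3,3]+s["tcp_pos"]; print(px,d["score"],(o+v*(.206-o[2])/v[2]).round(4))
E
```

```text
(array([-11.9,  17.2,   0.6]), array([0.  , 0.05, 0.  ]))
[283.9, 226.8] 0.73 [ 0.4897 -0.0577  0.206 ]
[282.4, 183.6] 0.6 [ 0.5159 -0.0508  0.206 ]
```

>>> arm_command:
  series: "0 0 0 -12 0 0.5 0;0 0 0 0 10 0 0;0 0 0 0 7 0 0;0 0 0 0 0 0 0;0 0 0 0 1 0 0;0 0 0 0 1 0 0;0 0 0 0 0 0 0"

```text
time_s: 11.0
tcp_pos: [0.489, -0.0574, 0.2301]
ee_rot: [-0.233, 2.105, -2.105]
contact_force: [-0.0, -1.1, -0.1]
gripper_width: 0.0003
```

>>> arm_command:
  series: "0 0 0 0 0.7 0 0;0 0 0 0 0.7 0 0;0 0 0 0 0.6 0 0;0 0 0 0 0 0 0"

```text
time_s: 11.33
tcp_pos: [0.4891, -0.0574, 0.2282]
ee_rot: [-0.233, 2.105, -2.105]
contact_force: [0.4, -0.8, 0.6]
gripper_width: 0.0003
```

>>> arm_command:
  series: "0 0 0 0 0.5 0 0;0 0 0 0 0.5 0 0;0 0 0 0 0 0 0"

```text
time_s: 11.58
tcp_pos: [0.4891, -0.0574, 0.2272]
ee_rot: [-0.233, 2.105, -2.105]
contact_force: [0.7, -0.2, 0.1]
gripper_width: 0.0003
```

>>> arm_command:
  series: "0 0 0 0 0.5 0 0;0 0 0 0 0.5 0 0;0 0 0 0 0 0 0"

```text
time_s: 11.83
tcp_pos: [0.4891, -0.0574, 0.2261]
ee_rot: [-0.233, 2.105, -2.105]
contact_force: [-0.2, -0.3, -0.3]
gripper_width: 0.0004
```

>>> arm_command:
  series: "0 0 0 0 0.5 0 0;0 0 0 0 0.5 0 0;0 0 0 0 0 0 0"

```text
time_s: 12.08
tcp_pos: [0.4892, -0.0574, 0.2252]
ee_rot: [-0.233, 2.105, -2.105]
contact_force: [-0.3, -0.5, 0.4]
gripper_width: 0.0002
```

```bash
python3 look.py s14 scene
```

```text
12.0833 [ 0.4892 -0.0574  0.2252] [-0.28 -0.51  0.4 ] 0.0002
```

View pics/s14.png

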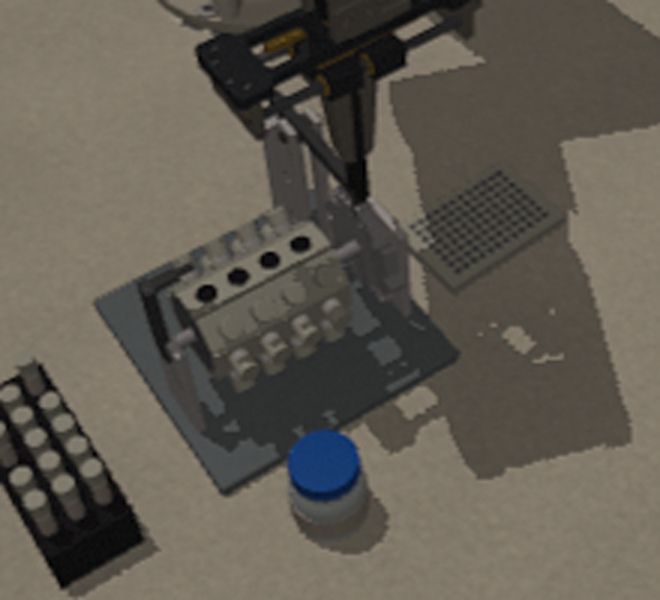

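Fingertips (about 358,165 in the zoomed view) sit right at the tab's top; the empty sockets are still up. Continuing in small steps.

>>> arm_command:
  series: "0 0 0 0 0.5 0 0;0 0 0 0 0 0 0"

```text
time_s: 12.3
tcp_pos: [0.4893, -0.0574, 0.2248]
ee_rot: [-0.232, 2.105, -2.105]
contact_force: [0.8, 0.6, 0.5]
gripper_width: 0.0005
```

>>> arm_command:
  series: "0 0 0 0 0.5 0 0;0 0 0 0 0 0 0"

```text
time_s: 12.47
tcp_pos: [0.4895, -0.0574, 0.2244]
ee_rot: [-0.232, 2.105, -2.105]
contact_force: [1.8, 0.6, 2.8]
gripper_width: 0.0003
```

>>> arm_command:
  series: "0 0 0 0 0.5 0 0;0 0 0 0 0 0 0"

```text
time_s: 12.63
tcp_pos: [0.4896, -0.0574, 0.2242]
ee_rot: [-0.231, 2.104, -2.105]
contact_force: [0.9, 0.9, 5.7]
gripper_width: 0.0007
```

>>> arm_command:
  series: "0 0 0 0 0 0 0;0 0 0 0 0 0 0;0 0 0 0 0 0 0"

```text
time_s: 12.88
tcp_pos: [0.4896, -0.0574, 0.2242]
ee_rot: [-0.231, 2.104, -2.105]
contact_force: [1.4, 0.5, 5.5]
gripper_width: 0.0001
```

>>> arm_command:
  series: "0 0 0 0 0.3 0 0;0 0 0 0 0 0 0"

```text
time_s: 13.05
tcp_pos: [0.4897, -0.0574, 0.2241]
ee_rot: [-0.231, 2.104, -2.105]
contact_force: [-0.0, 0.2, 7.6]
gripper_width: 0.0003
```

>>> arm_command:
  series: "0 0 0 0 0.2 0 0;0 0 0 0 0 0 0;0 0 0 0 0 0 0"

```text
time_s: 13.3
tcp_pos: [0.4897, -0.0574, 0.224]
ee_rot: [-0.231, 2.104, -2.105]
contact_force: [-0.1, 2.3, 8.7]
gripper_width: 0.0002
```

>>> arm_command:
  series: "0 0 0 0 0.2 0 0;0 0 0 0 0 0 0;0 0 0 0 0 0 0;0 0 0 0 0 0 0"

```text
time_s: 13.63
tcp_pos: [0.4898, -0.0573, 0.224]
ee_rot: [-0.231, 2.104, -2.104]
contact_force: [0.2, 1.8, 8.9]
gripper_width: 0.0005
```

```bash
python3 - <<'E'
from h import *
import cv2
im=camera("wrist");cv2.imwrite("pics/w15.png",im[:,:,::-1]);im2=camera("scene");cv2.imwrite("pics/s15.png",im2[:,:,::-1])
a=cv2.resize(im2[130:220,200:290,::-1],(400,400),interpolation=0);b=cv2.resize(im[150:350,190:390,::-1],(400,400),interpolation=0)
cv2.imwrite("pics/z15.png",np.hstack([a,b]));s=read_state();print(s["contact_force"],s["moment"],s["tcp_pos"])
E
```

```text
[-1.5129332   1.33503564  9.77762879] [ 0.33018252  0.08301733 -0.04074989] [ 0.48976338 -0.05734373  0.22395836]
```

View pics/z15.png

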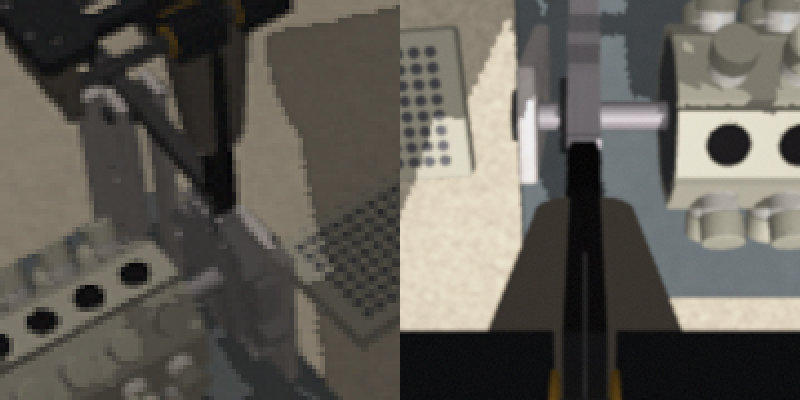

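```bash
python3 - <<'E'
from h import *
import cv2
a=cv2.imread("pics/w3.png")[220:320,240:330];b=cv2.imread("pics/w12.png")[150:250,240:330]
f=lambda i:np.clip(cv2.resize(i,(360,400),interpolation=0).astype(float)*2.5,0,255).astype(np.uint8)
c=cv2.imread("pics/w1.png")[150:250,240:330]
cv2.imwrite("pics/z16.png",np.hstack([f(c)[:, :250],f(a)[:, :250],f(b)[:,:250]]))
E
```

```text
(no output)
```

View pics/z16.png

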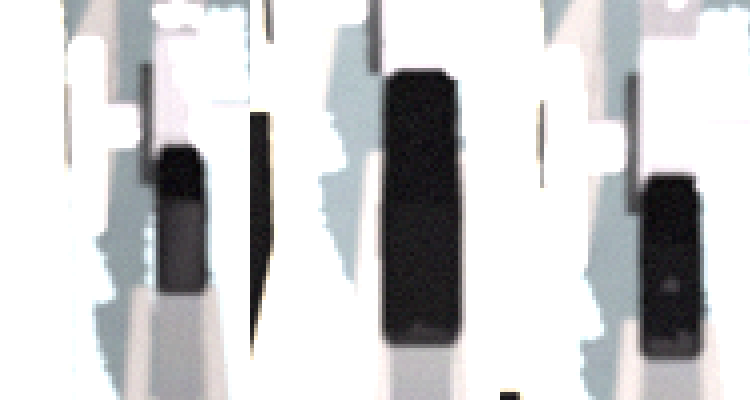

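```bash
python3 - <<'E'
from h import *
from scipy.optimize import brentq
p=[.5058,-.1314,.2193]
Rv=lambda v:np.array(v)
S3=dict(tcp_pos=Rv([.4899,-.0568,.1975]),ee_rot=Rv([-.233,2.105,-2.105]))
S1=dict(tcp_pos=Rv([.48258648,-.05627906,.29771309]),ee_rot=Rv([-.236,2.103,-2.103]))
S12=dict(tcp_pos=Rv([.4773,-.0596,.2492]),ee_rot=Rv([-.2325,2.105,-2.105]))
for n,s,far,bot in(("w1",S1,150+294/4,150+145/4),("w3",S3,220+343/4,220+70/4),("w12",S12,150+356/4,150+177/4)):
    z=brentq(lambda z:wproj(S(p,(-.01,.075,z)),s)[0,1]-far,.17,.24)
    # also solve x,z pair with 40mm tall tab: far top (-.01+dx, z), near bottom (.01+dx, z-.04)
    f=least_squares(lambda v:[wproj(S(p,(-.01+v[0]/1000,.075,v[1]/1000)),s)[0,1]-far,wproj(S(p,(.01+v[0]/1000,.075,v[1]/1000-.04)),s)[0,1]-bot],[0,207.])
    print(n,round(z,4),f.x.round(2))
E
```

```text
w1 0.2032 [ -0.27 202.41]
w3 0.2035 [-1.2000e-01  2.0331e+02]
w12 0.2003 [ -3.11 192.79]
```

>>> arm_command:
  series: "0 0 0 0 -2 0 0;0 0 0 0 -8 0 0;0 0 0 0 -16 0 40;0 0 0 12 0 -0.5 40;0 0 0 0 0 0 40;0 0 0 0 0 0 40;0 0 0 0 0 0 40"

```text
time_s: 14.32
tcp_pos: [0.4767, -0.0596, 0.2485]
ee_rot: [-0.233, 2.106, -2.105]
contact_force: [0.2, -0.3, -0.4]
gripper_width: 0.0314
```

```bash
python3 ang.py w17; python3 - <<'E'
from h import *
import cv2
f=lambda i:np.clip(cv2.resize(i[150:250,240:330],(360,400),interpolation=0).astype(float)*2.5,0,255).astype(np.uint8)
a,b=cv2.imread("pics/w12.png"),cv2.imread("pics/w17.png")
cv2.imwrite("pics/z17.png",np.hstack([f(a),f(b)]))
for n,i in(("12",a),("17",b)): print(n,i[190:245,284].sum(1).tolist())
g=lambda i:cv2.cvtColor(i,cv2.COLOR_BGR2GRAY).astype(np.float32)
for n,(x0,x1,y0,y1) in dict(drum=(345,470,130,250),bg=(120,230,150,230),tab=(262,306,180,250)).items():
    print(n,cv2.phaseCorrelate(g(a)[y0:y1,x0:x1],g(b)[y0:y1,x0:x1],cv2.createHanningWindow((x1-x0,y1-y0),cv2.CV_32F)))
E
```

```text
14.32 [ 0.4767 -0.0596  0.2485] [ 0.2 -0.3 -0.4]
[396.8, 193.7] 0.77 q= -0.08
12 [316, 307, 274, 168, 52, 17, 25, 24, 26, 25, 22, 26, 23, 19, 19, 17, 24, 30, 28, 22, 24, 35, 32, 34, 33, 26, 34, 31, 31, 39, 58, 64, 61, 37, 35, 26, 28, 39, 37, 33, 34, 31, 47, 59, 60, 70, 76, 77, 80, 118, 188, 222, 230, 229, 225]
17 [291, 260, 163, 51, 27, 20, 19, 31, 23, 29, 24, 22, 22, 20, 20, 20, 21, 25, 21, 29, 38, 31, 23, 36, 38, 34, 35, 34, 50, 60, 73, 69, 38, 34, 34, 25, 32, 39, 28, 27, 35, 27, 34, 38, 58, 77, 73, 85, 148, 214, 232, 232, 231, 231, 227]
drum ((1.0845583268460572, -0.5735953000451559), 0.9410374796549479)
bg ((-0.007526006830879339, -0.3085140853279995), 0.9306380241612593)
tab ((0.8189599978839759, -1.070065608403084), 0.8568707807564441)
```

View pics/z17.png

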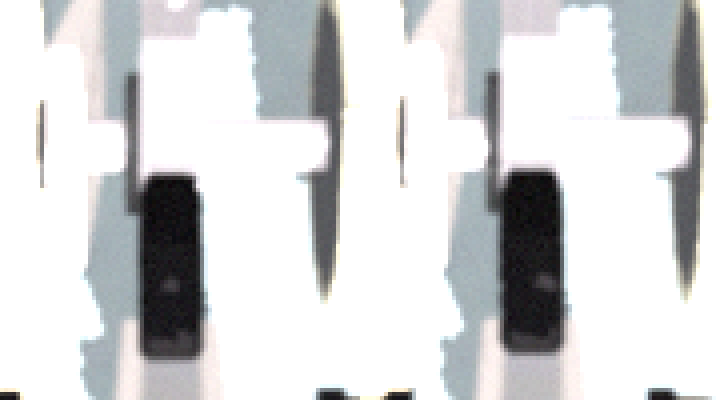

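```bash
python3 - <<'E'
from h import *
from scipy.optimize import brentq
p=[.5058,-.1314,.2193]
S12=dict(tcp_pos=np.array([.4773,-.0596,.2492]),ee_rot=np.array([-.2325,2.105,-2.105]))
s=read_state();print(s["tcp_pos"],s["ee_rot"])
for n,s_,far in(("12",S12,239.3),("17",s,238.3)):
    print(n,brentq(lambda z:wproj(S(p,(-.01,.075,z)),s_)[0,1]-far,.17,.24))
    print([wproj(S(p,(-.01,.075,z)),s_)[0,1].round(2) for z in(.2,.205,.21)], wproj(S(p,(-.1125-.0302,.08,.012)),s_).round(1),wproj(S(p,(.1125-.0302,0,.012)),s_).round(1),wproj(S(p,(0,.06,.105)),s_).round(1))
E
python3 - <<'E'
import cv2,sys
sys.path.insert(0,'.')
for n in("w1","w3","w12","w17"):
    i=cv2.imread("pics/%s.png"%n).astype(int).sum(2)
    print(n,"front edge col300",[r for r in range(60,200) if abs(i[r,315]-i[r-1,315])>90], "back", [r for r in range(200,330) if abs(i[r,262]-i[r-1,262])>60])
E
```

```text
[ 0.47702911 -0.05955155  0.24848857] [-0.23349214  2.10555627 -2.10518941]
12 0.20084741858104743
[np.float64(238.79), np.float64(241.85), np.float64(245.04)] [[279.3 279. ]] [[352.9  94.2]] [[300.7 188.1]]
17 0.19918310281192178
[np.float64(238.79), np.float64(241.86), np.float64(245.08)] [[279.5 278.9]] [[353.2  93.8]] [[300.9 187.9]]
w1 front edge col300 [180] back [207, 208, 266, 267]
w3 front edge col300 [78] back [212, 225, 226, 262, 311, 312]
w12 front edge col300 [60, 192, 193] back [235, 279, 280, 296, 297, 298, 309, 310, 311]
w17 front edge col300 [60, 192] back [234, 279, 280, 296, 297, 298, 309, 310]
```

>>> arm_command:
  series: "0 0 0 -12.5 0 0.5 0;0 0 0 0 10 0 0;0 0 0 0 10 0 0;0 0 0 0 0 0 0;0 0 0 0 1.5 0 0;0 0 0 0 1 0 0;0 0 0 0 0 0 0;0 0 0 0 0 0 0;0 0 0 0 0 0 0"

```text
time_s: 15.17
tcp_pos: [0.4897, -0.0574, 0.2268]
ee_rot: [-0.232, 2.105, -2.105]
contact_force: [-0.1, -0.7, -0.5]
gripper_width: 0.0005
```

>>> arm_command:
  series: "0 0 0 0 0.5 0 0;0 0 0 0 0 0 0;0 0 0 0 0 0 0"

```text
time_s: 15.42
tcp_pos: [0.4896, -0.0573, 0.2261]
ee_rot: [-0.233, 2.105, -2.105]
contact_force: [-0.1, 0.9, -0.5]
gripper_width: 0.0003
```

>>> arm_command:
  series: "0 0 0 0 0.5 0 0;0 0 0 0 0 0 0;0 0 0 0 0 0 0"

```text
time_s: 15.67
tcp_pos: [0.4896, -0.0573, 0.2255]
ee_rot: [-0.233, 2.105, -2.105]
contact_force: [0.8, 0.0, -0.1]
gripper_width: 0.0004
```

>>> arm_command:
  series: "0 0 0 0 0.5 0 0;0 0 0 0 0 0 0;0 0 0 0 0 0 0"

```text
time_s: 15.92
tcp_pos: [0.4896, -0.0573, 0.225]
ee_rot: [-0.233, 2.105, -2.105]
contact_force: [0.2, -0.1, 0.7]
gripper_width: 0.0008
```

>>> arm_command:
  series: "0 0 0 0 0.5 0 0;0 0 0 0 0 0 0;0 0 0 0 0 0 0"

```text
time_s: 16.17
tcp_pos: [0.4896, -0.0573, 0.2245]
ee_rot: [-0.233, 2.105, -2.105]
contact_force: [-0.7, -0.2, -0.7]
gripper_width: 0.0005
```

>>> arm_command:
  series: "0 0 0 0 0.4 0 0;0 0 0 0 0 0 0;0 0 0 0 0 0 0"

```text
time_s: 16.42
tcp_pos: [0.4897, -0.0573, 0.2243]
ee_rot: [-0.233, 2.105, -2.105]
contact_force: [-0.7, 0.1, 2.3]
gripper_width: 0.0002
```

>>> arm_command:
  series: "0 0 0 0 0.5 0 0;0 0 0 0 0 0 0;0 0 0 0 0 0 0"

```text
time_s: 16.67
tcp_pos: [0.4898, -0.0573, 0.2241]
ee_rot: [-0.232, 2.105, -2.105]
contact_force: [-2.1, 1.4, 6.5]
gripper_width: 0.0004
```

>>> arm_command:
  series: "0 0 0 0 0.3 0 0;0 0 0 0 0 0 0;0 0 0 0 0 0 0"

```text
time_s: 16.92
tcp_pos: [0.4898, -0.0573, 0.224]
ee_rot: [-0.232, 2.105, -2.105]
contact_force: [-2.3, 1.2, 7.6]
gripper_width: 0.0006
```

```bash
python3 look.py s18 scene; python3 look.py w18 wrist; python3 look.py t18 top;python3 look.py s18
```

```text
16.9167 [ 0.4898 -0.0573  0.224 ] [-2.27  1.19  7.6 ] 0.0006
16.9667 [ 0.4898 -0.0573  0.224 ] [-2.05 -0.08  7.66] 0.0003
17.0167 [ 0.4898 -0.0573  0.224 ] [-2.03  0.39  7.92] 0.0004
17.0667 [ 0.4899 -0.0573  0.224 ] [-2.13  0.04  8.2 ] 0.0005
```

>>> arm_command:
  series: "0 0 0 0 0.2 0 0;0 0 0 0 0 0 0;0 0 0 0 0 0 0"

```text
time_s: 17.32
tcp_pos: [0.4899, -0.0573, 0.2239]
ee_rot: [-0.232, 2.105, -2.105]
contact_force: [-1.6, 0.8, 9.3]
gripper_width: 0.0007
```

>>> arm_command:
  series: "0 0 0 0 0.2 0 0;0 0 0 0 0 0 0;0 0 0 0 0 0 0"

```text
time_s: 17.57
tcp_pos: [0.4899, -0.0573, 0.2238]
ee_rot: [-0.232, 2.105, -2.105]
contact_force: [-3.3, 0.9, 10.6]
gripper_width: 0.0005
```

>>> arm_command:
  series: "0 0 0 0 0 0 0;0 0 0 0 0 0 0;0 0 0 0 0 0 0;0 0 0 0 0 0 0"

```text
time_s: 17.9
tcp_pos: [0.4899, -0.0573, 0.2239]
ee_rot: [-0.232, 2.104, -2.105]
contact_force: [-2.2, 1.0, 10.1]
gripper_width: 0.0004
```

>>> arm_command:
  series: "0 0 0 0 -2 0 0;0 0 0 0 -10 0 0;0 0 0 0 0 0 40;0 0 0 0 0 0 40;0 0 0 0 0 0 40;0 0 0 0 0 0 40;0 0 0 0 0 0 40;0 0 0 0 15 0 40;0 0 0 0 15 0 40;0 0 0 0 7 -0.5 40;0 0 0 0 0 0 40;0 0 0 0 0 0 40"

```text
time_s: 18.9
tcp_pos: [0.4893, -0.0568, 0.1978]
ee_rot: [-0.234, 2.106, -2.105]
contact_force: [0.4, -0.6, -0.1]
gripper_width: 0.0397
```

```bash
python3 look.py w19 wrist; python3 look.py s19 scene; python3 - <<'E'
from h import *
import cv2
f=lambda i:np.clip(cv2.resize(i[220:320,240:330],(360,400),interpolation=0).astype(float)*2.5,0,255).astype(np.uint8)
a,b=cv2.imread("pics/w3.png"),cv2.imread("pics/w19.png")
cv2.imwrite("pics/z19.png",np.hstack([f(a),f(b)]))
for n,i in(("3",a),("19",b)): print(n,i[232:244,284].sum(1).tolist(),i[296:312,284].sum(1).tolist())
g=lambda i:cv2.cvtColor(i,cv2.COLOR_BGR2GRAY).astype(np.float32)
for n,(x0,x1,y0,y1) in dict(bg=(90,220,160,260),tab=(262,306,225,315),jar=(380,500,0,100)).items():
    print(n,cv2.phaseCorrelate(g(a)[y0:y1,x0:x1],g(b)[y0:y1,x0:x1],cv2.createHanningWindow((x1-x0,y1-y0),cv2.CV_32F)))
E
```

```text
18.9 [ 0.4893 -0.0568  0.1978] [ 0.39 -0.64 -0.1 ] 0.0397
18.95 [ 0.4898 -0.0569  0.1983] [1.22 0.77 0.08] 0.0398
3 [359, 360, 371, 364, 300, 146, 37, 26, 25, 26, 28, 30] [39, 38, 30, 33, 38, 48, 66, 69, 60, 71, 138, 217, 233, 228, 229, 227]
19 [367, 358, 289, 126, 21, 21, 27, 18, 29, 30, 31, 22] [38, 38, 52, 61, 71, 95, 169, 221, 232, 233, 233, 227, 234, 235, 229, 228]
bg ((0.7441156805668072, -0.750063051905137), 0.8910942882961697)
tab ((0.7552914348939481, -1.8723957686617823), 0.9339119586238155)
jar ((0.062236323714415676, -0.6055982423687425), 0.9948420133590699)
```

View pics/z19.png

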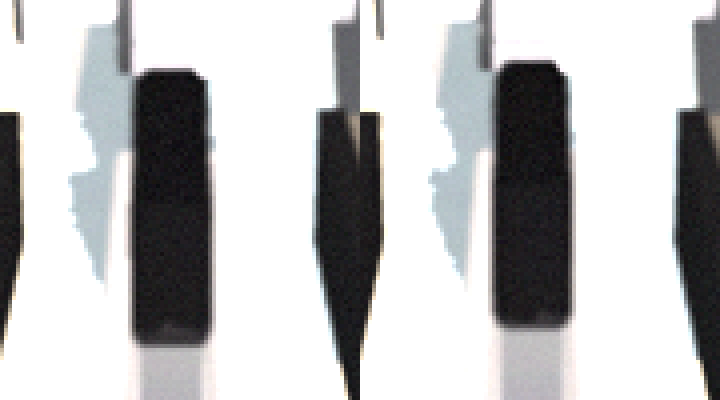

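>>> arm_command:
  series: "0 0 0 0 -10 0 40;0 0 0 0 -15 0 40;0 0 0 0 -20 0 40;0 0 0 0 -25 0 40;0 0 0 0 -25 0 40;0 0 0 0 0 0 40;0 0 0 0 0 0 40;0 0 0 0 0 0 40;0 0 0 0 0 0 40;0 0 0 0 0 0 40"

```text
time_s: 19.83
tcp_pos: [0.4889, -0.0568, 0.2921]
ee_rot: [-0.234, 2.106, -2.105]
contact_force: [0.5, 0.4, 0.1]
gripper_width: 0.0399
```

```bash
python3 ang.py w20; python3 look.py s20 scene; python3 mot.py
```

```text
19.83 [ 0.4889 -0.0568  0.2921] [0.5 0.4 0.1]
[381.2, 194.6] 0.62 q= -0.08
19.9333 [ 0.4891 -0.0568  0.2922] [-0.03 -0.7  -0.04] 0.0401
drum ((0.4394382581185994, 0.1378053566331232), 0.9067612311280804)
bg ((-0.034983988236490404, 0.056269520296801545), 0.9415355989336968)
20.0833 [0.1 0.2 0. ]
```

View pics/w20.png

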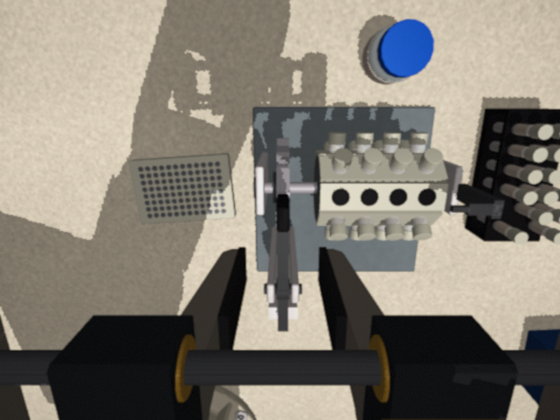

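View pics/s20.png

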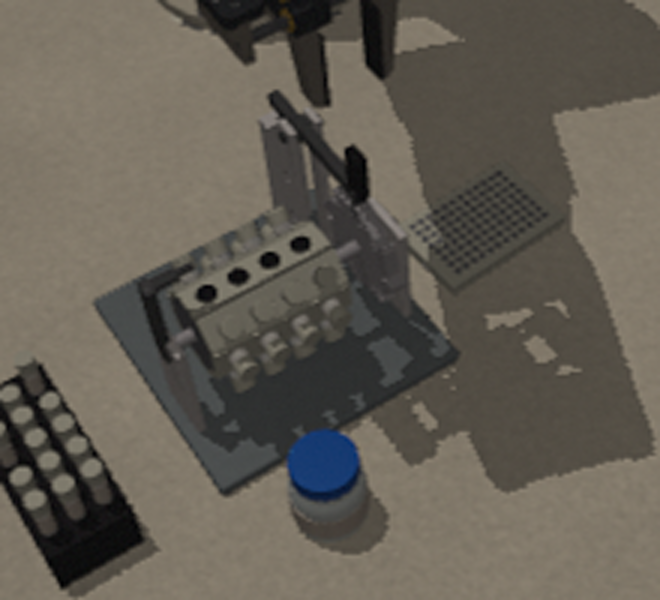

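The four empty sockets (341–427, 197 in the wrist view) line up with the pointer arm. The pawl is down, the jar, plate and rack haven't moved, and the gripper is clear.

```bash
python3 -c "
from cell import *
print(hand_in())"
```

```text
the job is handed in; nothing more can be done
None
```

I let the drum back one notch, so the empty row now stands straight up beside the pointer. I then pressed the pawl down into its notch and handed in at about 20 s. There is no verdict back yet.

**What I did:** The drum had crept to about -0.785 rad in the first seconds, so only one notch was left. I gripped the pawl tab with 12 N and lifted in small steps along the pawl's arc until the drum began to turn. I held the pawl clear for about 0.7 s while the drum turned at roughly 0.3 rad/s. Then I opened the fingers with about half a notch still to go, and the pawl dropped and caught at the empty row. With closed fingers I pressed the tab twice, to about 9.5 N and 10.5 N.

**Last checks:**
- **Pawl home:** Both presses stopped at the same height, about 205 mm at the tab top, inside the 203 to 211 mm range. From the same camera position, the tab is about 3 mm lower than in its half-caught state at the start. That fits fully home, but I couldn't measure the force on the notch floor directly.
- **Drum position:** The cameras show the empty sockets straight up. The network-based angle reads -0.08 rad, close to the 0.09 limit. The same estimate read about 0.1 to 0.2 rad too low while the drum was still caught at -0.785.
- **Drum still:** Image comparison showed almost no vertical shift (0.14 px against 0.06 px for the background). There was a 0.44 px sideways difference, which I took as noise because turning would show vertically.
- **Surroundings:** The rack, plate and jar look unmoved in the last pictures, and the gripper is clear of everything with near-zero force.

**Pressing force:** Both presses went above the stated 4 to 8 N but stayed below 15 N; the extra was to confirm a firm bottom.

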